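Feed a dowel through the guide tube of a cut-off jig to its end stop

ROBOT

A 6-joint arm with a two-finger parallel gripper is mounted at the origin on the work surface. World frame = base frame: x ahead of the robot, y to its left, z up, the work surface at z = 0. Lengths are in m, angles in rad, forces in N, time in s.
With the tool pointing down it reaches from about 0.35 to 0.775 m from the base axis. Payload 7.3 kg.
Tool frame: the origin (TCP) lies at the very end of the fingers, on their centre line; the grasp point (between the pads) lies 19 mm behind it (robot.pinch_z is the distance from the TCP to the grasp point, in m); z points along the fingers, y is the line along which they close (so a half turn about z gives the same grasp; the last joint's range is limited). The gripper opens to 92 mm and grips with 3 to 60 N. Pads are 19 mm wide; open, the fingers measure 130 mm over their backs; the gripper's body (75 mm by 190 mm) begins 47 mm behind the grasp point.
Start: joints at [1.11, 0.342, 1.524, -0, 1.275, -0.146], TCP at [0.163, 0.499, 0.227] pointing down, gripper open.
Joint ranges: [-2.53, 2.53], [-0.77, 2.02], [0.04, 2.7], [-1, 4.14], [0.28, 2.66], [-3.11, 3.11]. Speed limits (rad/s): [2.57, 2.57, 3.14, 3.14, 3.14, 3.14].

INTERFACE

Orientations are given as [roll, pitch, yaw] about the fixed x, y, z axes, in that order (R = Rz(yaw) Ry(pitch) Rx(roll)).
In Python, from cell import robot gives the robot as it stands.
- The arm moves only by the tool move_arm, never from a script. Its argument "motion" is a list of rows, each a list of 6 numbers: the shift along the tool's x, y, z in units of 0.1 m (1.0 is 0.1 m), then the turn, a rotation vector about the tool's x, y, z in units of pi rad (1.0 is pi rad). In form: [[dx, dy, dz, rx, ry, rz], ...]. A call has 1 to 12 rows; each row is the pose to reach, as a shift and turn from the pose commanded when the call began, along the tool's axes at that moment, turning the shorter way round; what a row does not reach only later rows make up. A row lasts 1/8 s, in which the tool goes at most 62.5 mm and 10.7 degrees, less where a joint would pass 70% of its speed; a pose out of reach is approached as far as the arm can. A call with a number of a shift or a turn outside -1 to 1 is refused whole. A call with a gripper value outside its range is refused whole. "fingers" is the opening, from -1 (shut) to 1 (fully open), set as the call begins (left out, the last holds). The fingers move at their own pace and stop on an object; "newtons" is the grip in N (left out, the last holds). Time passes only in rows, so rows that repeat a pose let the fingers close. It gives the time, the measured TCP pose, the force, the opening and the grip force at its end, in the units of the state.
- robot.observe(): the state, without advancing time (a new reading comes with each control period).
- robot.read_camera(name): name is "scene" or "top"; returns a dict with "image" (480x640x3 uint8, red, green, blue), "range_z" (480x640 float32, m along the optical axis (not along the pixel's ray), 0 where there is no reading), "vfov" (degrees; the focal length in pixels is half the picture's height over the tangent of half this angle, whatever the lens; pixels are square), "cx", "cy" (the principal point, pixels), "extrinsics" (4x4, takes a point from camera to world coordinates). Camera axes: x right, y up, looking along -z (the intrinsics and any distortion apply to the point x, -y, -z); pixel columns grow to the right and rows downward; lengths in m; the calibration is good to about 2 mm. A picture is of the moment at which its call begins.
- robot.hand_in(): hands the job in; it is judged then, once.
The state is a dict: "time": time; "qpos": joint angles; "qvel": joint speeds; "joint_efforts": joint torques, N m; "tool_pos": TCP position; "tool_rot": TCP orientation; "contact_force": force on the tool from outside, world axes, zero at the start; "torque": the same for the moment, N m; "opening": finger opening in m; "grip_force": force on a finger pad.
Only numpy, scipy, OpenCV 4.12 (cv2) and the standard library are available. Lean on these libraries where they do the work, as an engineer would, in place of code of your own. Each camera call takes 0.05 s, during which the arm holds its last target. There are 200 camera calls.

TASK

Take the wooden dowel from its notched rests and feed it, either end first, through the flared steel guide tube of the cut-off jig, under the spring roller, until its tip presses firmly against the end stop, ready for sawing. Take a new grip nearer its tail when the hand gets close to the tube, stop pushing once you feel the end stop resist so that it is not shoved along its rail, and let go with the tip still touching it. Leave the other things on the bench where they are.

Things in the scene. Friction and masses are not known exactly. Their poses are not given: they have to be found in the camera images.
- dowel: plain wooden dowel to be fed: 18 mm diameter, 320 mm long over its two half-round ends (both ends alike), 50 to 100 g, hard and smooth. Origin at its middle, its x axis runs along its length. It starts lying level in the two notched rests, its axis 55 mm above the bench
- end_a (a point): tip of the dowel on its +x end, on the axis
- end_b (a point): tip of the dowel on its -x end, on the axis
- rests: low plywood stand, fixed, with two V-notched wooden rests 105 mm either side of its middle (each 18 mm thick along the dowel); it holds the dowel. Between the rests, 190 mm of dowel is free to be grasped; the base plate under it is 12 mm high. Origin under its middle at bench height, x axis along the dowel
- jig: dowel cut-off jig, fixed: plywood base 340 x 100 x 15 mm carrying a level steel guide tube with a flared mouth. Origin at bench height under the mouth; +x is the feed direction (mouth, tube, roller, end stop), z up. The feed axis is 65 mm above the bench. Nothing of the jig stands before the mouth (x below 0); a low fence stands at its +y edge
- mouth (a point): centre of the flared mouth of the guide tube, on the feed axis; axes as the jig's. The tube is 90 mm long. Inside, the flare is 33 mm wide at the mouth and narrows over 18 mm to a 21 mm bore (1.5 mm clearance all round the dowel); outside it is 39 mm wide
- tube_exit (a point): centre of the far end of the tube, 90 mm past the mouth on the feed axis
- carrier: carrier of a rubber hold-down roller (20 mm diameter, its axle at this origin) on a spring, 108 mm past the mouth; it hangs 4 mm into the dowel's path. The tip meets it after about 98 mm of feed and lifts it with a push of 5 to 10 N; then the drag is a few N. It is not the end stop. A free steel roller below backs it. Past it, they keep the dowel from tipping or sliding when let go
- stop: the end stop: dark wooden block 46 mm wide with a steel face towards the tube and a black knob on top, clamped on a rail of the jig. The clamp gives way and slides if pushed with more than about 30 N; a push of 6 to 15 N seats the dowel. Origin at the foot of its face, 15.5 mm above the bench
- stop_face (a point): centre of the end stop's steel face, on the feed axis; axes as the jig's. It lies 220 to 260 mm past the mouth, so 100 to 60 mm of dowel is left outside the mouth when the tip is at the stop
- hammer: hammer lying on the bench, not part of the job
- square: try square lying flat: dark wooden stock 100 x 22 x 14 mm with a 150 mm steel blade. Not part of the job. Origin at the centre of its underside
- sanding_block: cork sanding block 100 x 60 x 30 mm lying near the infeed side of the jig; the dowel, held at tube height, passes over it. Not part of the job. Origin at the centre of its underside
- glue: white glue bottle, standing, 60 mm diameter, 170 mm high. Not part of the job. Origin at the centre of its underside
- tape: roll of tape lying flat, 90 mm diameter, 24 mm high. Not part of the job. Origin at the centre of its underside
- pencil_cup: white cup, 76 mm diameter, 100 mm high. Not part of the job. Origin at the centre of its underside
- screwdriver: screwdriver lying on the bench, not part of the job
- offcut: short round wooden offcut standing on end, 25 mm diameter, 70 mm high; not the dowel. Not part of the job. Origin at the centre of its underside

How it is judged:
On the way, in this order (a step that is already met when the one before it is completed fails the run):
1. one end of the dowel is inside the guide tube, 30 to 88 mm past its mouth (((x of end_a in the frame of mouth between 0.03 and 0.088 m and y of end_a in the frame of mouth between -0.008 and 0.008 m and z of end_a in the frame of mouth between -0.008 and 0.008 m) or (x of end_b in the frame of mouth between 0.03 and 0.088 m and y of end_b in the frame of mouth between -0.008 and 0.008 m and z of end_b in the frame of mouth between -0.008 and 0.008 m))), for 0.1 s.
2. the dowel is pressed against the end stop with more than 3 N (contact force between dowel and stop above 3 N), for 0.05 s.
At the end, for the whole second after the job is handed in: the dowel lies through the guide tube, in line with it within 0.05 rad, one tip within 2.5 mm of the end stop's face (and within 8 mm of the feed axis), let go and at rest; the end stop is within 4 mm of where it was (((x of end_a in the frame of stop_face between -0.0025 and 0.0025 m and y of end_a in the frame of stop_face between -0.008 and 0.008 m and z of end_a in the frame of stop_face between -0.008 and 0.008 m) or (x of end_b in the frame of stop_face between -0.0025 and 0.0025 m and y of end_b in the frame of stop_face between -0.008 and 0.008 m and z of end_b in the frame of stop_face between -0.008 and 0.008 m)) and angle between the x axis of dowel and the x axis of jig, either way round below 0.05 rad and linear speed of dowel below 0.01 m/s and distance of stop_face from where it was at the start of the episode below 0.004 m); the robot touches nothing.
It fails at once if the end stop is shoved more than 4 mm along its rail (distance of stop_face from where it was at the start of the episode above 0.004 m).
It fails at once if another thing on the bench is moved more than 30 mm (distance of any of hammer, square, sanding_block, glue, tape, pencil_cup, screwdriver, offcut from where it was at the start of the episode above 0.03 m).
It also fails if it takes over 64 s, if anything falls off the work surface, if the arm or the gripper's body presses on something with over 40 N, if the wrist force passes 120 N, or if a joint passes its speed limit or range.

## Working session

There is one attempt and no reset: what is moved stays moved. The work goes in short steps, Python scripts to look and compute and a tool call to move; the robot and the scene stay as the last step left them, time stands still between calls to the robot, and variables do not carry over. Pictures are saved under pics/ and viewed, at most 10 in all, crops included, and the job is handed in when it is done.

Besides the shell and the picture viewer there is one more tool, called after ">>>" as a command line: name --pt "numbers of a row" for each row, then --argument value for the rest. move_arm: Moves the arm, as the interface text tells. Shifts and turns lie within -1 to 1; 1 stands for 0.1 m of shift or pi rad of turn. Its arguments: {"type":"object","properties":{"motion":{"type":"array"},"fingers":{"type":"number"},"newtons":{"type":"number"}},"required":["motion"]}

```bash
mkdir -p pics; ls; cat > h.py <<'E'
import numpy as np, cv2
from cell import robot
def cloud(c):
    h,w=c["range_z"].shape; f=h/2/np.tan(np.radians(c["vfov"])/2)
    u,v=np.meshgrid(np.arange(w),np.arange(h)); z=c["range_z"]
    P=np.stack([(u-c["cx"])/f*z,-(v-c["cy"])/f*z,-z,np.ones_like(z)],-1)
    return (P@c["extrinsics"].T)[...,:3]
def save(c,n): cv2.imwrite(f"pics/{n}.png",c["image"][...,::-1])
E
python3 - <<'E'
from h import *
print(robot.observe())
for n in("top","scene"):
    c=robot.read_camera(n); save(c,n+"0"); np.savez(""+n+"0.npz",**c)
    print(n,[k for k in c],c["vfov"],c["cx"],c["cy"],c["extrinsics"])
E
```

```text
pics
{'time': 0.0, 'qpos': array([ 1.11000808e+00,  3.42721119e-01,  1.52504589e+00, -9.90478916e-06,
        1.27542017e+00, -1.46012220e-01]), 'qvel': array([-0.00182756,  0.00028764, -0.00106306, -0.00013585, -0.00108511,
        0.00071595]), 'joint_efforts': array([-1.19668050e-03, -4.31251931e+01, -2.44216561e+01,  7.17147742e-02,
        5.61194227e-02, -1.75751538e-04]), 'tool_pos': array([0.16233718, 0.49882072, 0.22603574]), 'tool_rot': array([-3.14001373e+00, -2.22621958e-04,  2.82681934e+00]), 'contact_force': array([ 0.33004592, -0.0299929 , -0.03772232]), 'torque': array([-0.04610091,  0.036955  , -0.09211419]), 'grip_force': 0.0, 'opening': 0.09161754351664245}
top ['image', 'range_z', 'vfov', 'cx', 'cy', 'extrinsics'] 57.30211395130846 318.6453421270352 243.45287149343963 [[-0.01704711  0.98944572 -0.14389774  0.46123482]
 [-0.99964436 -0.0198179  -0.01784384 -0.00513333]
 [-0.02050726  0.14354238  0.98943167  1.20386928]
 [ 0.          0.          0.          1.        ]]
scene ['image', 'range_z', 'vfov', 'cx', 'cy', 'extrinsics'] 51.73567531413685 325.99512693532574 235.43956293012735 [[ 2.60732517e-02 -6.51524073e-01  7.58179773e-01  1.53423608e+00]
 [ 9.99659761e-01  1.64314579e-02 -2.02575837e-02 -1.41108685e-02]
 [ 7.40304416e-04  7.58449992e-01  6.51730820e-01  8.72463711e-01]
 [ 0.00000000e+00  0.00000000e+00  0.00000000e+00  1.00000000e+00]]
```

View pics/top0.png

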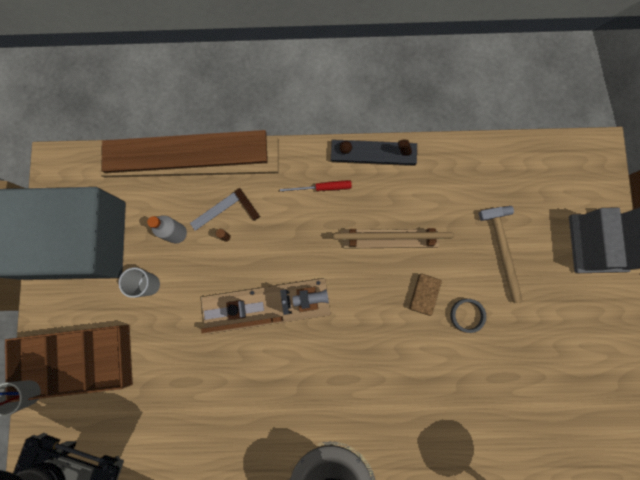

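View pics/scene0.png

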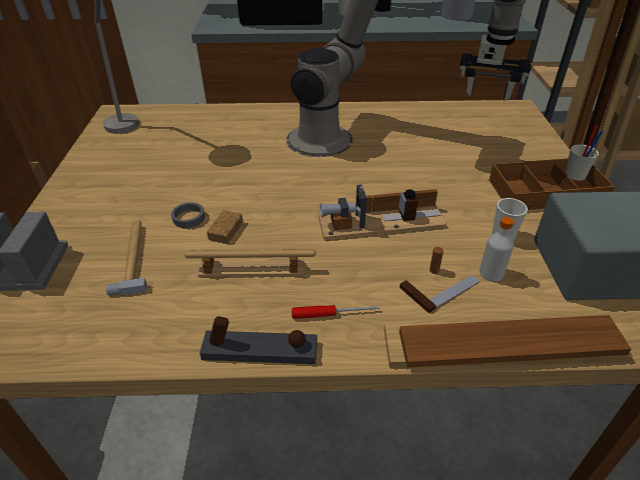

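Top view: dowel from (322,236) to (453,236). The jig mouth is at about (328,297) and feeds left (+y) to the stop at about (235,310), with the fence below. The sanding block is at (425,294).

```bash
python3 - <<'E'
from h import *
def pcafit(p):
    q=p[:,:2]; l=cv2.fitLine(q.astype(np.float32),cv2.DIST_HUBER,0,1e-4,1e-4).ravel()
    d=l[:2]; m=l[2:]; t=(q-m)@d; n=(q-m)@np.array([-d[1],d[0]])
    return d,m,t,n
R={"top":{"dowel":(315,225,460,247),"jig":(195,275,335,335)},"scene":{"dowel":(180,245,322,262),"jig":(310,180,455,240)}}
for n in("top","scene"):
    c=dict(np.load(n+"0.npz")); P=cloud(c)
    x0,y0,x1,y1=R[n]["dowel"]; p=P[y0:y1,x0:x1].reshape(-1,3); p=p[(p[:,2]>.053)&(p[:,2]<.075)]
    d,m,t,w=pcafit(p); print(n,"dowel",len(p),"dir",d,"ends",m+d*t.min(),m+d*t.max(),"len",np.ptp(t),"w",np.percentile(w,[2,98]),"zmax",np.percentile(p[:,2],[50,90,98]))
    x0,y0,x1,y1=R[n]["jig"]; J=P[y0:y1,x0:x1]; I=c["image"][y0:y1,x0:x1]
    for lo,hi in((.010,.022),(.035,.055),(.068,.09),(.09,.14)):
        k=(J[...,2]>lo)&(J[...,2]<hi); q=J[k]
        if len(q)>9: 
            r=cv2.minAreaRect(q[:,:2].astype(np.float32)*1000); print(lo,len(q),"min",q.min(0).round(3),"max",q.max(0).round(3),"rect",np.round(r[0]),np.round(r[1]),round(r[2],1))
    cv2.imwrite(f"pics/jig_{n}.png",cv2.resize(I[...,::-1],None,fx=5,fy=5,interpolation=cv2.INTER_CUBIC))
E
```

```text
top dowel 878 dir [0.00600032 0.999982  ] ends [ 0.64305842 -0.33755899] [ 0.64496387 -0.02000707] len 0.31755763730642794 w [-0.01447711  0.01210766] zmax [0.06232338 0.06581407 0.06731948]
0.01 3105 min [ 0.398 -0.011  0.01 ] max [0.54  0.337 0.022] rect [468. 164.] [100. 340.] 7.6
0.035 195 min [0.418 0.023 0.035] max [0.514 0.287 0.055] rect [458. 156.] [ 70. 271.] 11.3
0.068 691 min [ 0.404 -0.006  0.068] max [0.508 0.32  0.09 ] rect [458. 159.] [ 70. 333.] 8.2
0.09 254 min [0.446 0.092 0.09 ] max [0.508 0.248 0.133] rect [467. 171.] [ 62. 153.] 7.6
scene dowel 879 dir [0.01108631 0.99993855] ends [ 0.64882006 -0.33502815] [ 0.65234408 -0.01717631] len 0.3178713725497546 w [-0.00829408  0.01016489] zmax [0.06085039 0.06432965 0.06593466]
0.01 2157 min [ 0.411 -0.007  0.01 ] max [0.543 0.339 0.022] rect [473. 167.] [104. 341.] 6.6
0.035 654 min [ 0.408 -0.002  0.035] max [0.52  0.325 0.055] rect [462. 163.] [ 77. 336.] 9.4
0.068 558 min [ 0.416 -0.002  0.068] max [0.512 0.302 0.09 ] rect [468. 152.] [ 70. 313.] 11.1
0.09 213 min [0.445 0.094 0.09 ] max [0.512 0.25  0.131] rect [480. 172.] [156.  67.] 88.5
```

View pics/jig_top.png

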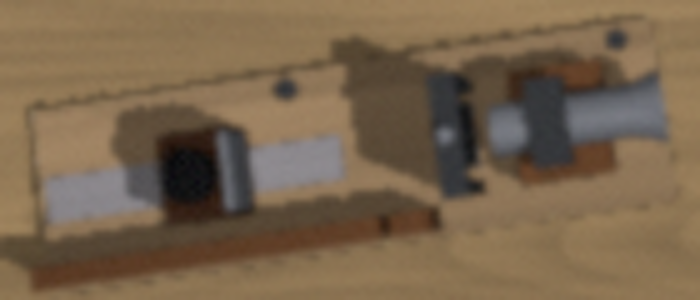

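```bash
python3 - <<'E'
from h import *
from scipy.optimize import least_squares
D={n:dict(np.load(n+"0.npz")) for n in("top","scene")}
def fit(p,o,ang,s0,s1,zmin,zmax,r=None,wmax=.02):
    d=np.array([np.cos(ang),np.sin(ang)]); nn=np.array([-d[1],d[0]])
    s=(p[:,:2]-o)@d; w=(p[:,:2]-o)@nn; z=p[:,2]
    k=(s>s0)&(s<s1)&(abs(w)<wmax)&(z>zmin)&(z<zmax); s,w,z=s[k],w[k],z[k]
    def res(a): return np.hypot(w-a[0]-a[1]*(s-(s0+s1)/2),z-a[2])-(r or a[3])
    a=least_squares(res,[0,0,zmin,.013],loss="soft_l1",f_scale=.001).x
    return len(s),"lat",a[0].round(4),"dang",a[1].round(4),"z",a[2].round(4),"r",a[3].round(4),"rms",np.sqrt(np.mean(res(a)**2)).round(4)
for n in D:
    p=cloud(D[n]).reshape(-1,3)
    o=np.array([.644,-.18])
    for s0,s1 in((-.15,.15),(-.09,.09),):
        print(n,"dowel",fit(p,o,np.pi/2+0,s0,s1,.052,.08,.009))
    o=np.array([.490,-.0045]); a=np.radians(97.6)
    for s0,s1 in((.02,.035),(.02,.088),(.06,.088)): print(n,"tube",s0,fit(p,o,a,s0,s1,.066,.085,None,.018))
    # stop and mouth profile along axis
    d=np.array([np.cos(a),np.sin(a)]);nn=np.array([-d[1],d[0]])
    s=(p[:,:2]-o)@d;w=(p[:,:2]-o)@nn
    k=(abs(w)<.008)&(s>-.03)&(s<.3)
    print([ (int(b*1000),round(float(np.median(p[k&(abs(s-b)<.003),2])),3)) for b in np.arange(-.02,.3,.006) if (k&(abs(s-b)<.003)).any()])
    k=(s>-.01)&(s<.02)&(abs(w)<.025)&(p[:,2]>.055)&(p[:,2]<.1); print("mouth smin",np.sort(s[k])[:8].round(4),"w",np.percentile(w[k],[3,97]))
    k=(s>.2)&(s<.3)&(abs(w)<.03)&(p[:,2]>.04)&(p[:,2]<.1);print("stop s",np.percentile(s[k],[1,5,10]),"w",np.percentile(w[k],[2,98]))
    b=(p[:,2]>.05)&(p[:,2]<.075)&(abs(p[:,0]-.648)<.015)&(p[:,1]<0)&(p[:,1]>-.36); print("dowel y",p[b,1].min(),p[b,1].max())
    k=(p[:,2]>.02)&(p[:,2]<.04)&(abs(p[:,0]-.52)<.07)&(p[:,1]<-.15)&(p[:,1]>-.32)
    print("sand",cv2.minAreaRect(p[k,:2].astype(np.float32)))
E
```

```text
top dowel (857, 'lat', np.float64(-0.0016), 'dang', np.float64(-0.0086), 'z', np.float64(0.0556), 'r', np.float64(0.013), 'rms', np.float64(0.0024))
top dowel (461, 'lat', np.float64(-0.0017), 'dang', np.float64(-0.0079), 'z', np.float64(0.0556), 'r', np.float64(0.013), 'rms', np.float64(0.0018))
top tube 0.02 (60, 'lat', np.float64(-0.001), 'dang', np.float64(-0.0496), 'z', np.float64(0.0649), 'r', np.float64(0.0133), 'rms', np.float64(0.0017))
top tube 0.02 (291, 'lat', np.float64(-0.0006), 'dang', np.float64(0.0053), 'z', np.float64(0.0681), 'r', np.float64(0.0124), 'rms', np.float64(0.0038))
top tube 0.06 (119, 'lat', np.float64(-0.0007), 'dang', np.float64(0.0169), 'z', np.float64(0.0694), 'r', np.float64(0.0121), 'rms', np.float64(0.0037))
[(-20, 0.001), (-14, 0.001), (-8, 0.001), (-1, 0.001), (4, 0.082), (9, 0.081), (16, 0.079), (22, 0.078), (28, 0.077), (34, 0.077), (39, 0.077), (46, 0.078), (52, 0.083), (57, 0.083), (64, 0.084), (69, 0.08), (76, 0.078), (82, 0.078), (88, 0.078), (94, 0.015), (99, 0.085), (106, 0.117), (112, 0.116), (124, 0.015), (130, 0.015), (136, 0.017), (
[... 1772 characters left out ...]
0.015), (142, 0.015), (148, 0.016), (154, 0.015), (160, 0.016), (166, 0.016), (172, 0.014), (178, 0.016), (184, 0.018), (190, 0.017), (196, 0.018), (202, 0.018), (208, 0.018), (214, 0.019), (220, 0.017), (226, 0.058), (232, 0.091), (238, 0.099), (244, 0.098), (250, 0.098), (256, 0.098), (268, 0.016), (273, 0.017), (279, 0.019), (286, 0.018), (292, 0.017), (298, 0.018)]
mouth smin [0.0021 0.0024 0.0025 0.0026 0.0027 0.003  0.0031 0.0033] w [-0.01912846  0.01202671]
stop s [0.21699629 0.22377519 0.2243105 ] w [-0.02725883  0.02934269]
dowel y -0.3352452617616305 -0.01712004723130845
sand ((0.4925454258918762, -0.26243123412132263), (0.06358374655246735, 0.10423477739095688), 71.52182006835938)
```

>>> move_arm --pt "-1 -0.74 0 0 0 0.403" --pt "-1 -0.74 0 0 0 0.403" --pt "-1 -0.74 0 0 0 0.403" --pt "-1 -0.74 0 0 0 0.403" --pt "-1 -0.74 0 0 0 0.403" --pt "-1 -0.74 0 0 0 0.403" --pt "-1 -0.74 0 0 0 0.403" --pt "-1 -0.74 0 0 0 0.403" --pt "-1 -0.74 0 0 0 0.403" --fingers 1

```text
time: 1.23
tool_pos: [0.2346, 0.3978, 0.2266]
tool_rot: [-3.141, 0.0, 1.563]
contact_force: [-0.6, -0.2, -0.2]
opening: 0.0914
grip_force: 0.0
```

>>> move_arm --pt "-0.5 0.36 0 0 0 0" --pt "-1 0.71 0 0 0 0" --pt "-1 0.71 0 0 0 0"

```text
time: 1.6
tool_pos: [0.3066, 0.2945, 0.2267]
tool_rot: [3.141, 0.001, 1.557]
contact_force: [0.2, 0.6, 0.0]
opening: 0.092
grip_force: 0.0
```

>>> move_arm --pt "-0.5 0.36 0 0 0 0" --pt "-1 0.71 0 0 0 0" --pt "-1 0.71 0 0 0 0"

```text
time: 1.98
tool_pos: [0.3764, 0.1944, 0.2267]
tool_rot: [3.141, 0.0, 1.557]
contact_force: [-1.1, 1.3, -0.4]
opening: 0.092
grip_force: 0.0
```

>>> move_arm --pt "-0.5 0.36 0 0 0 0" --pt "-1 0.71 0 0 0 0" --pt "-1 0.71 0 0 0 0"

```text
time: 2.35
tool_pos: [0.4461, 0.0946, 0.2264]
tool_rot: [3.141, -0.0, 1.558]
contact_force: [-0.4, -0.3, -0.1]
opening: 0.0916
grip_force: 0.0
```

>>> move_arm --pt "-0.5 0.36 0 0 0 0" --pt "-1 0.71 0 0 0 0" --pt "-1 0.71 0 0 0 0"

```text
time: 2.72
tool_pos: [0.5158, -0.0053, 0.2261]
tool_rot: [-3.141, -0.0, 1.56]
contact_force: [0.1, 0.9, -0.3]
opening: 0.0915
grip_force: 0.0
```

>>> move_arm --pt "-0.5 0.36 0 0 0 0" --pt "-1 0.71 0 0 0 0" --pt "-1 0.71 0 0 0 0"

```text
time: 3.1
tool_pos: [0.5858, -0.1055, 0.2256]
tool_rot: [-3.141, -0.001, 1.56]
contact_force: [0.2, 0.4, 0.1]
opening: 0.0919
grip_force: 0.0
```

>>> move_arm --pt "-0.4 0.3 0.3 0 0 0" --pt "-0.73 0.61 0.8 0 0 0" --pt "-0.73 0.61 1 0 0 0" --pt "-0.73 0.61 1 0 0 0"

```text
time: 3.6
tool_pos: [0.6437, -0.1756, 0.1243]
tool_rot: [-3.136, -0.003, 1.563]
contact_force: [-0.5, -0.5, -0.4]
opening: 0.0914
grip_force: 0.0
```

```bash
python3 - <<'E'
from h import *
c=robot.read_camera("scene"); save(c,"s1"); I=c["image"][180:300,130:370,::-1]
cv2.imwrite("pics/s1c.png",cv2.resize(I,None,fx=3,fy=3,interpolation=cv2.INTER_CUBIC)); print(robot.observe()["tool_pos"])
E
```

```text
[ 0.64463595 -0.17609625  0.12655123]
```

View pics/s1c.png

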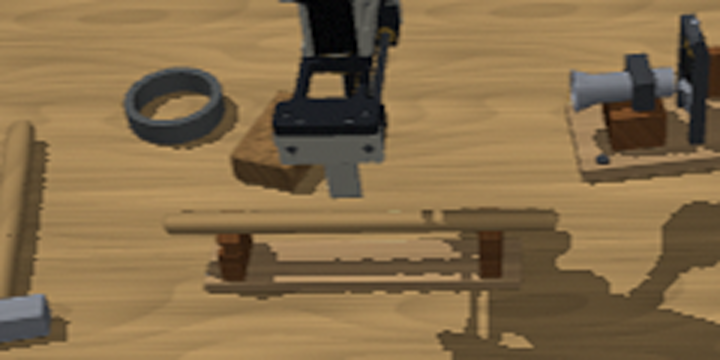

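The open hand is centred over the dowel, with the finger at (345,180) and the dowel spanning (165–565, 220). Next I descend and grip.

>>> move_arm --pt "0 0.01 0.3 0 0 0" --pt "0 0.01 0.6 0 0 0" --pt "0 0.01 0.8 0 0 0" --pt "0 0.01 0.9 0 0 0" --pt "0 0.01 0.9 0 0 0" --pt "0 0.01 0.9 0 0 0"

```text
time: 4.4
tool_pos: [0.6468, -0.1791, 0.0384]
tool_rot: [3.139, 0.001, 1.561]
contact_force: [0.8, -0.2, -1.3]
opening: 0.0918
grip_force: 0.0
```

>>> move_arm --pt "0 0 0 0 0 0" --pt "0 0 0 0 0 0" --pt "0 0 0 0 0 0" --pt "0 0 0 0 0 0" --pt "0 0 0 0 0 0" --pt "0 0 0 0 0 0" --pt "0 0 0 0 0 0" --pt "0 0 0 0 0 0" --fingers -1 --newtons 30

```text
time: 5.4
tool_pos: [0.6447, -0.1792, 0.0366]
tool_rot: [-3.139, -0.0, 1.561]
contact_force: [-1.9, 0.5, 4.2]
opening: 0.0171
grip_force: 30.1
```

>>> move_arm --pt "0 0 -0.2 0 0 0" --pt "0 0 -0.4 0 0 0" --pt "0 0 -0.6 0 0 0" --pt "-0.05 -0.3 -0.7 0 0 0" --pt "-0.1 -0.6 -0.7 0 0 -0.02" --pt "-0.15 -0.9 -0.7 0 0 -0.045" --pt "-0.15 -0.9 -0.7 0 0 -0.045" --pt "-0.15 -0.9 -0.7 0 0 -0.045" --pt "-0.15 -0.9 -0.7 0 0 -0.045"

```text
time: 6.52
tool_pos: [0.5566, -0.1933, 0.1066]
tool_rot: [3.141, 0.0, 1.702]
contact_force: [0.0, 0.1, -0.6]
opening: 0.017
grip_force: 30.0
```

```bash
cat >> h.py <<'E'
def todo(x,y,z,yaw,s=None):
    o=s or robot.observe(); p=o["tool_pos"]; w=o["tool_rot"][2]
    d=np.array([x,y,z])-p
    print("now",p.round(4),o["tool_rot"].round(4),"F",o["contact_force"].round(1))
    print("move",((d[0]*np.cos(w)+d[1]*np.sin(w))*10).round(3),((d[0]*np.sin(w)-d[1]*np.cos(w))*10).round(3),(-d[2]*10).round(3),"rz",((w-yaw)/np.pi).round(4))
E
python3 - <<'E'
from h import *
todo(.5163,-.1933,.0466,np.radians(97.6))
E
```

```text
now [ 0.5566 -0.1933  0.1066] [3.1410e+00 1.0000e-04 1.7021e+00] F [ 0.   0.1 -0.6]
move 0.053 -0.399 0.6 rz -0.0004
```

>>> move_arm --pt "0.05 -0.2 0 0 0 0" --pt "0.05 -0.4 0.2 0 0 0" --pt "0.05 -0.4 0.4 0 0 0" --pt "0.05 -0.4 0.6 0 0 0" --pt "0.05 -0.4 0.6 0 0 0" --pt "0.05 -0.4 0.6 0 0 0"

```text
time: 7.28
tool_pos: [0.5162, -0.1937, 0.0472]
tool_rot: [3.141, 0.0, 1.702]
contact_force: [-0.1, -0.1, -0.1]
opening: 0.0171
grip_force: 30.0
```

```bash
python3 - <<'E'
from h import *
todo(.5163,-.1933,.0466,np.radians(97.6))
for n,(x0,y0,x1,y1) in {"top":(310,270,460,325),"scene":(180,170,440,260)}.items():
    c=robot.read_camera(n); np.savez(n+"1.npz",**c)
    cv2.imwrite(f"pics/{n}2.png",cv2.resize(c["image"][y0:y1,x0:x1,::-1],None,fx=750/(x1-x0),fy=750/(x1-x0),interpolation=cv2.INTER_CUBIC))
    p=cloud(c).reshape(-1,3); a=np.radians(97.6); d=np.array([np.cos(a),np.sin(a)]);nn=np.array([-d[1],d[0]]);o=np.array([.491,-.003])
    s=(p[:,:2]-o)@d;w=(p[:,:2]-o)@nn;z=p[:,2]
    k0=(abs(w)<.016)&(z>.055)&(z<.09)
    print(n,"tip",s[k0&(s<-.012)].max())
    for lo,hi in((-.13,-.09),(-.09,-.06),(-.06,-.025),(0,.008),(.022,.044),(.074,.09)):
        k=k0&(s>lo)&(s<hi); 
        if k.sum()>8: print(lo,k.sum(),"w mid",np.mean(np.percentile(w[k],[5,95])).round(4),"mean w",w[k].mean().round(4),"z top",np.percentile(z[k],90).round(4))
E
```

```text
now [ 0.5162 -0.1937  0.0472] [3.1408e+00 4.0000e-04 1.7023e+00] F [-0.1 -0.1 -0.1]
move 0.004 0.002 0.006 rz -0.0004
top tip -0.03405834950673948
-0.13 111 w mid -0.0002 mean w -0.0001 z top 0.077
-0.09 83 w mid -0.0005 mean w -0.0004 z top 0.0764
-0.06 69 w mid -0.0003 mean w -0.0002 z top 0.076
0 40 w mid -0.0002 mean w -0.0002 z top 0.084
0.022 90 w mid 0.0008 mean w 0.0009 z top 0.0792
0.074 56 w mid 0.0006 mean w 0.0007 z top 0.0791
scene tip -0.031707041088396296
-0.13 104 w mid -0.0058 mean w -0.0066 z top 0.0751
-0.09 75 w mid -0.0048 mean w -0.0062 z top 0.0749
-0.06 72 w mid -0.0056 mean w -0.0064 z top 0.0757
0 32 w mid -0.0004 mean w -0.0058 z top 0.0824
0.022 77 w mid -0.0055 mean w -0.0075 z top 0.0788
0.074 56 w mid -0.0065 mean w -0.0081 z top 0.0783
```

View pics/top2.png

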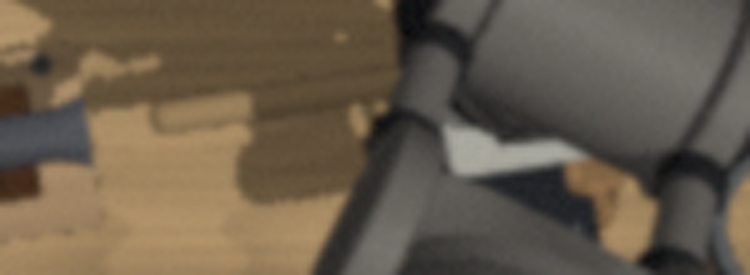

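View pics/scene2.png

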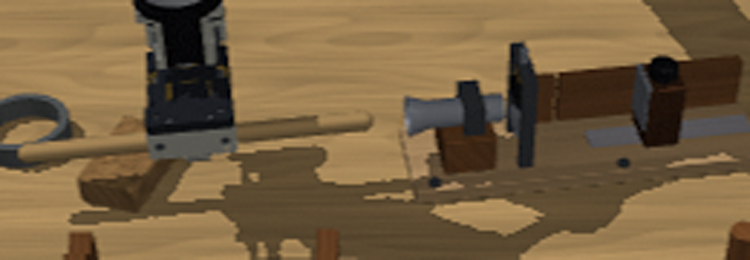

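Top view: the tip at about (155,118) lines up with the mouth at (88,133), about 33 mm short. Scene view: the tip at (370,120) is level with the tube at (405,113). I'll shift about 0.8 mm sideways and feed in.

>>> move_arm --pt "0.1 -0.008 0 0 0 0" --pt "0.2 -0.008 0 0 0 0" --pt "0.3 -0.008 0 0 0 0" --pt "0.4 -0.008 0 0 0 0" --pt "0.45 -0.008 0 0 0 0" --pt "0.5 -0.008 0 0 0 0" --pt "0.55 -0.008 0 0 0 0" --pt "0.55 -0.008 0 0 0 0"

```text
time: 8.38
tool_pos: [0.5074, -0.1389, 0.0467]
tool_rot: [-3.141, -0.0, 1.702]
contact_force: [0.1, -0.3, -0.7]
opening: 0.0169
grip_force: 30.0
```

>>> move_arm --pt "0.06 0 0 0 0 0" --pt "0.12 0 0 0 0 0" --pt "0.18 0 0 0 0 0" --pt "0.24 0 0 0 0 0" --pt "0.3 0 0 0 0 0" --pt "0.3 0 0 0 0 0" --pt "0.3 0 0 0 0 0"

```text
time: 9.25
tool_pos: [0.5036, -0.1095, 0.0467]
tool_rot: [3.141, 0.0, 1.702]
contact_force: [-0.4, 0.3, -0.4]
opening: 0.017
grip_force: 30.0
```

>>> move_arm --pt "0.08 0 0 0 0 0" --pt "0.16 0 0 0 0 0" --pt "0.24 0 0 0 0 0" --pt "0.32 0 0 0 0 0" --pt "0.38 0 0 0 0 0" --pt "0.42 0 0 0 0 0" --pt "0.46 0 0 0 0 0" --pt "0.5 0 0 0 0 0" --pt "0.54 0 0 0 0 0"

```text
time: 10.38
tool_pos: [0.4965, -0.0558, 0.0467]
tool_rot: [3.142, -0.0, 1.702]
contact_force: [-0.4, -1.1, -1.1]
opening: 0.0172
grip_force: 30.0
```

>>> move_arm --pt "0.05 0 0 0 0 0" --pt "0.1 0 0 0 0 0" --pt "0.15 0 0 0 0 0" --pt "0.2 0 0 0 0 0" --pt "0.25 0 0 0 0 0" --pt "0.25 0 0 0 0 0"

```text
time: 11.12
tool_pos: [0.4929, -0.0304, 0.0466]
tool_rot: [-3.141, -0.001, 1.702]
contact_force: [0.4, 0.5, -1.7]
opening: 0.0169
grip_force: 30.0
```

```bash
python3 - <<'E'
from h import *
todo(.5163,-.1933,.0466,np.radians(97.6))
for n,(x0,y0,x1,y1) in {"top":(310,270,460,325),"scene":(180,170,440,260)}.items():
    c=robot.read_camera(n)
    cv2.imwrite(f"pics/{n}3.png",cv2.resize(c["image"][y0:y1,x0:x1,::-1],None,fx=750/(x1-x0),fy=750/(x1-x0),interpolation=cv2.INTER_CUBIC))
    p=cloud(c).reshape(-1,3); a=np.radians(97.6); d=np.array([np.cos(a),np.sin(a)]);nn=np.array([-d[1],d[0]]);o=np.array([.491,-.003])
    s=(p[:,:2]-o)@d;w=(p[:,:2]-o)@nn;z=p[:,2]
    k0=(abs(w)<.016)&(z>.055)&(z<.075)
    k=k0&(s<-.04)&(s>-.3);print(n,"tail",np.sort(s[k])[:4]); k=k&(s<-.12); print("w",w[k].mean(),"ztop",np.percentile(z[k],90))
E
```

```text
now [ 0.4929 -0.0304  0.0466] [-3.1412e+00 -8.0000e-04  1.7024e+00] F [ 0.4  0.5 -1.7]
move -1.646 0.018 0.0 rz -0.0003
top tail [-0.18716049 -0.18460854 -0.18426833 -0.18382771]
w 0.002088889801921882 ztop 0.07459940042706684
scene tail [-0.1844792  -0.18423402 -0.18394673 -0.18216128]
w -0.003935467816896658 ztop 0.07391989087905848
```

View pics/scene3.png

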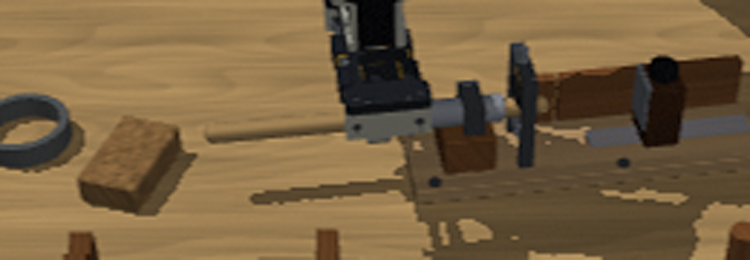

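The tip has passed the roller (visible at about (545,105)), and the hand is about 27 mm before the mouth. I'll release, slide back 100 mm and regrip.

>>> move_arm --pt "0 0 0 0 0 0" --pt "0 0 0 0 0 0" --pt "0 0 0 0 0 0" --pt "0 0 0 0 0 0" --pt "0 0 0 0 0 0" --fingers 0

```text
time: 11.85
tool_pos: [0.4932, -0.0312, 0.0467]
tool_rot: [3.142, -0.0, 1.702]
contact_force: [-0.8, 0.2, 0.5]
opening: 0.046
grip_force: 0.0
```

>>> move_arm --pt "-0.3 0 0 0 0 0" --pt "-0.6 0 0 0 0 0" --pt "-0.9 0 0 0 0 0" --pt "-1 0 0 0 0 0" --pt "-1 0 0 0 0 0" --pt "-1 0 0 0 0 0"

```text
time: 12.6
tool_pos: [0.506, -0.1293, 0.0466]
tool_rot: [-3.141, -0.001, 1.703]
contact_force: [-1.2, 0.8, 0.4]
opening: 0.0461
grip_force: 0.0
```

```bash
cat >> h.py <<'E'
def dow(smax=-.02):
    for n in("top","scene"):
        c=robot.read_camera(n); p=cloud(c).reshape(-1,3); a=np.radians(97.6); d=np.array([np.cos(a),np.sin(a)]);nn=np.array([-d[1],d[0]]);o=np.array([.491,-.003])
        s=(p[:,:2]-o)@d;w=(p[:,:2]-o)@nn;z=p[:,2]
        k=(abs(w)<.016)&(z>.05)&(z<.078)&(s>-.25)
        t=np.sort(s[k&(s<-.01)])[:3]; print(n,"tail",t.round(4))
        for lo in np.arange(-.2,-.01,.03):
            m=k&(s>lo)&(s<lo+.03)
            if m.sum()>20: print("  ",lo.round(3),m.sum(),"w",w[m].mean().round(4),"ztop",np.percentile(z[m],90).round(4))
        m=(s>.12)&(s<.225)&(abs(w)<.012)&(z>.055)&(z<.08); print("  far pts",m.sum(),"tip s",np.sort(s[m])[-3:].round(4))
        m=(s>.2)&(s<.3)&(abs(w)<.03)&(z>.085)&(z<.1);print("  stop top s",np.percentile(s[m],[1,5,10,50]).round(4))
    return c
E
python3 - <<'E'
from h import *
todo(.5163,-.1933,.0466,np.radians(97.6)); dow()
E
```

```text
now [ 0.506  -0.1293  0.0466] [-3.1411e+00 -7.0000e-04  1.7028e+00] F [-1.2  0.8  0.4]
move -0.648 0.018 0.0 rz -0.0002
top tail [-0.0743 -0.0738 -0.0734]
   -0.08 66 w 0.0014 ztop 0.0743
   -0.05 83 w 0.0016 ztop 0.0745
   -0.02 63 w 0.0012 ztop 0.0751
  far pts 46 tip s [0.2212 0.2213 0.2214]
  stop top s [0.2203 0.2215 0.2236 0.238 ]
scene tail [-0.1844 -0.1844 -0.1824]
   -0.2 35 w -0.0038 ztop 0.0718
   -0.08 77 w -0.004 ztop 0.0719
   -0.05 76 w -0.0046 ztop 0.0728
   -0.02 72 w -0.0059 ztop 0.0733
  far pts 45 tip s [0.2243 0.2245 0.2247]
  stop top s [0.2223 0.2239 0.2256 0.2396]
```

>>> move_arm --pt "0 0 0.01 0 0 0" --pt "0 0 0.01 0 0 0" --pt "0 0 0.01 0 0 0" --pt "0 0 0.01 0 0 0" --pt "0 0 0.01 0 0 0" --pt "0 0 0.01 0 0 0" --fingers -1 --newtons 20

```text
time: 13.45
tool_pos: [0.5063, -0.1302, 0.0457]
tool_rot: [3.142, -0.0, 1.702]
contact_force: [-0.1, 0.6, 0.4]
opening: 0.0174
grip_force: 20.0
```

>>> move_arm --pt "0.05 0 0 0 0 0" --pt "0.1 0 0 0 0 0" --pt "0.15 0 0 0 0 0" --pt "0.2 0 0 0 0 0" --pt "0.25 0 0 0 0 0" --pt "0.3 0 0 0 0 0" --pt "0.35 0 0 0 0 0" --pt "0.4 0 0 0 0 0" --pt "0.45 0 0 0 0 0" --pt "0.5 0 0 0 0 0"

```text
time: 14.7
tool_pos: [0.4998, -0.0804, 0.0458]
tool_rot: [3.141, 0.0, 1.702]
contact_force: [0.8, -5.4, 0.8]
opening: 0.0175
grip_force: 20.0
```

>>> move_arm --pt "0.05 0 0 0 0 0" --pt "0.1 0 0 0 0 0" --pt "0.15 0 0 0 0 0" --pt "0.2 0 0 0 0 0" --pt "0.25 0 0 0 0 0" --pt "0.25 0 0 0 0 0"

```text
time: 15.45
tool_pos: [0.4963, -0.0552, 0.0457]
tool_rot: [-3.142, -0.001, 1.702]
contact_force: [0.5, -0.5, 0.0]
opening: 0.0174
grip_force: 20.0
```

```bash
python3 - <<'E'
from h import *
todo(.5163,-.1933,.0466,np.radians(97.6)); c=dow()
E
```

```text
now [ 0.4963 -0.0552  0.0457] [-3.1415e+00 -7.0000e-04  1.7023e+00] F [ 0.5 -0.5  0. ]
move -1.395 0.017 -0.009 rz -0.0004
top tail [-0.0115]
  far pts 255 tip s [0.2208 0.2208 0.2209]
  stop top s [0.2205 0.2215 0.2233 0.2369]
scene tail [-0.1088 -0.1085 -0.1083]
   -0.11 63 w -0.0038 ztop 0.0723
   -0.02 34 w -0.0083 ztop 0.076
  far pts 223 tip s [0.2241 0.2241 0.2242]
  stop top s [0.2223 0.2238 0.2254 0.2383]
```

>>> move_arm --pt "0.02 0 0 0 0 0" --pt "0.04 0 0 0 0 0" --pt "0.06 0 0 0 0 0"

```text
time: 15.92
tool_pos: [0.4958, -0.0505, 0.0458]
tool_rot: [3.141, 0.001, 1.702]
contact_force: [1.0, -5.4, 2.7]
opening: 0.0174
grip_force: 20.0
```

>>> move_arm --pt "0.01 0 0 0 0 0" --pt "0.02 0 0 0 0 0"

```text
time: 16.18
tool_pos: [0.4956, -0.0485, 0.0458]
tool_rot: [3.141, 0.001, 1.702]
contact_force: [-0.0, -5.1, 1.5]
opening: 0.0173
grip_force: 20.0
```

>>> move_arm --pt "0.01 0 0 0 0 0" --pt "0.01 0 0 0 0 0"

```text
time: 16.42
tool_pos: [0.4954, -0.0474, 0.0458]
tool_rot: [3.141, 0.001, 1.702]
contact_force: [1.2, -5.2, 1.4]
opening: 0.0172
grip_force: 20.0
```

Only drag so far (about 5 N). I'll continue in 1 mm steps.

>>> move_arm --pt "0.01 0 0 0 0 0" --pt "0.01 0 0 0 0 0"

```text
time: 16.68
tool_pos: [0.4953, -0.0464, 0.0458]
tool_rot: [3.141, 0.001, 1.702]
contact_force: [0.7, -4.8, 1.7]
opening: 0.0175
grip_force: 20.0
```

>>> move_arm --pt "0.01 0 0 0 0 0" --pt "0.01 0 0 0 0 0"

```text
time: 16.92
tool_pos: [0.4952, -0.0454, 0.0458]
tool_rot: [3.141, 0.001, 1.702]
contact_force: [0.5, -4.1, 1.2]
opening: 0.0172
grip_force: 20.0
```

>>> move_arm --pt "0.01 0 0 0 0 0" --pt "0.01 0 0 0 0 0"

```text
time: 17.18
tool_pos: [0.495, -0.0444, 0.0458]
tool_rot: [3.141, 0.0, 1.702]
contact_force: [1.2, -4.9, 1.9]
opening: 0.0177
grip_force: 20.0
```

```bash
python3 - <<'E'
from h import *
todo(.5163,-.1933,.0466,np.radians(97.6)); c=dow()
cv2.imwrite("pics/s4.png",cv2.resize(c["image"][175:235,310:440,::-1],None,fx=6,fy=6,interpolation=cv2.INTER_CUBIC))
E
```

```text
now [ 0.495  -0.0444  0.0458] [3.1414e+00 5.0000e-04 1.7020e+00] F [ 1.2 -4.9  1.9]
move -1.504 0.016 -0.008 rz -0.0004
top tail []
  far pts 283 tip s [0.2208 0.2209 0.2213]
  stop top s [0.2201 0.2213 0.2237 0.2384]
scene tail [-0.0982 -0.0981 -0.0976]
   -0.11 44 w -0.0044 ztop 0.0718
  far pts 245 tip s [0.2238 0.2241 0.2244]
  stop top s [0.2226 0.2236 0.2253 0.2384]
```

View pics/s4.png

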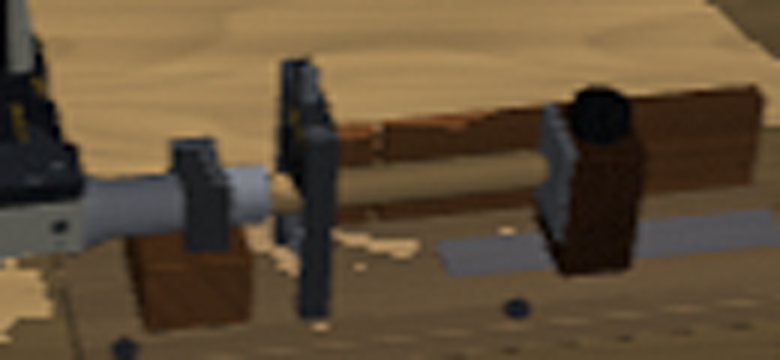

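The tip at (545,165) is within about 2 mm of the steel face at (555,170), and the stop hasn't moved. I'll creep in 0.5 mm steps.

>>> move_arm --pt "0.005 0 0 0 0 0" --pt "0.005 0 0 0 0 0"

```text
time: 17.52
tool_pos: [0.495, -0.0439, 0.0458]
tool_rot: [3.141, 0.001, 1.702]
contact_force: [0.9, -5.2, 1.6]
opening: 0.0174
grip_force: 20.0
```

>>> move_arm --pt "0.005 0 0 0 0 0" --pt "0.005 0 0 0 0 0"

```text
time: 17.77
tool_pos: [0.4949, -0.0434, 0.0458]
tool_rot: [3.141, 0.0, 1.702]
contact_force: [0.4, -5.3, 1.7]
opening: 0.0178
grip_force: 20.0
```

>>> move_arm --pt "0.005 0 0 0 0 0" --pt "0.005 0 0 0 0 0"

```text
time: 18.02
tool_pos: [0.4949, -0.0429, 0.0458]
tool_rot: [3.141, 0.0, 1.702]
contact_force: [1.0, -5.2, 1.3]
opening: 0.0174
grip_force: 20.0
```

>>> move_arm --pt "0.005 0 0 0 0 0" --pt "0.005 0 0 0 0 0"

```text
time: 18.27
tool_pos: [0.4948, -0.0425, 0.0458]
tool_rot: [3.141, 0.001, 1.702]
contact_force: [0.5, -5.4, 1.0]
opening: 0.0175
grip_force: 20.0
```

>>> move_arm --pt "0.005 0 0 0 0 0" --pt "0.005 0 0 0 0 0"

```text
time: 18.52
tool_pos: [0.4948, -0.0424, 0.0458]
tool_rot: [3.141, 0.001, 1.702]
contact_force: [-0.3, -7.4, 1.0]
opening: 0.0173
grip_force: 20.0
```

>>> move_arm --pt "0.005 0 0 0 0 0" --pt "0.005 0 0 0 0 0"

```text
time: 18.77
tool_pos: [0.4949, -0.0423, 0.0458]
tool_rot: [3.141, 0.002, 1.702]
contact_force: [0.7, -8.9, 0.9]
opening: 0.017
grip_force: 20.0
```

```bash
python3 - <<'E'
from h import *
todo(.5163,-.1933,.0466,np.radians(97.6)); c=dow()
E
```

```text
now [ 0.4949 -0.0423  0.0458] [3.1410e+00 1.7000e-03 1.7023e+00] F [ 0.7 -8.9  0.9]
move -1.525 0.014 -0.008 rz -0.0004
top tail []
  far pts 283 tip s [0.221  0.2211 0.2214]
  stop top s [0.2202 0.2219 0.2233 0.2373]
scene tail [-0.0957 -0.0956 -0.0953]
   -0.11 38 w -0.0055 ztop 0.0721
   -0.08 25 w -0.0039 ztop 0.0724
  far pts 244 tip s [0.2236 0.2236 0.2238]
  stop top s [0.2228 0.2249 0.2267 0.2392]
```

The hand has stalled and the force is rising: the stop. I'll press to about 15 N in total.

>>> move_arm --pt "0.005 0 0 0 0 0" --pt "0.01 0 0 0 0 0" --pt "0.01 0 0 0 0 0" --pt "0.01 0 0 0 0 0"

```text
time: 19.38
tool_pos: [0.495, -0.0421, 0.0459]
tool_rot: [3.141, 0.003, 1.702]
contact_force: [0.1, -13.1, -0.4]
opening: 0.0172
grip_force: 20.0
```

>>> move_arm --pt "0.005 0 0 0 0 0" --pt "0.005 0 0 0 0 0" --pt "0.005 0 0 0 0 0"

```text
time: 19.75
tool_pos: [0.495, -0.042, 0.0459]
tool_rot: [3.141, 0.004, 1.703]
contact_force: [0.8, -16.6, -0.3]
opening: 0.0173
grip_force: 20.0
```

>>> move_arm --pt "0 0 0 0 0 0" --pt "0 0 0 0 0 0" --pt "0 0 0 0 0 0" --pt "0 0 0 0 0 0" --pt "0 0 0 0 0 0" --fingers 0.2

```text
time: 20.38
tool_pos: [0.4942, -0.0394, 0.0457]
tool_rot: [-3.141, -0.0, 1.702]
contact_force: [-0.2, -0.3, 0.5]
opening: 0.0547
grip_force: 0.0
```

>>> move_arm --pt "0 0 -0.2 0 0 0" --pt "0 0 -0.5 0 0 0" --pt "0 0 -0.8 0 0 0" --pt "-0.3 0 -1 0 0 0" --pt "-0.8 0 -1 0 0 0" --pt "-1 0 -1 0 0 0" --pt "-1 0 -1 0 0 0"

```text
time: 21.25
tool_pos: [0.5071, -0.1393, 0.1453]
tool_rot: [-3.141, -0.001, 1.7]
contact_force: [0.4, 0.2, -0.9]
opening: 0.0549
grip_force: 0.0
```

```bash
python3 - <<'E'
from h import *
todo(.5163,-.1933,.0466,np.radians(97.6)); c=dow()
cv2.imwrite("pics/s5.png",cv2.resize(c["image"][160:250,250:440,::-1],None,fx=4,fy=4,interpolation=cv2.INTER_CUBIC))
E
```

```text
now [ 0.5071 -0.1393  0.1453] [-3.1410e+00 -8.0000e-04  1.6999e+00] F [ 0.4  0.2 -0.9]
move -0.547 0.021 0.987 rz -0.0011
top tail [-0.0951 -0.0946 -0.0938]
   -0.11 39 w 0.0012 ztop 0.0734
   -0.08 81 w 0.0011 ztop 0.0748
   -0.05 83 w 0.0012 ztop 0.0747
   -0.02 65 w 0.0009 ztop 0.0766
  far pts 284 tip s [0.2212 0.2213 0.2216]
  stop top s [0.2202 0.2218 0.2234 0.238 ]
scene tail [-0.0958 -0.0955 -0.0954]
   -0.11 38 w -0.0047 ztop 0.073
   -0.08 78 w -0.0048 ztop 0.0725
   -0.05 76 w -0.0049 ztop 0.0729
   -0.02 72 w -0.006 ztop 0.0737
  far pts 247 tip s [0.2236 0.2236 0.2243]
  stop top s [0.2227 0.2241 0.2265 0.2386]
```

View pics/s5.png

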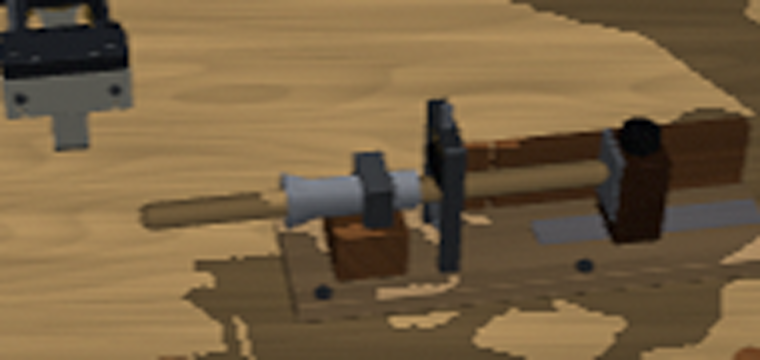

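The dowel lies through the tube, with its tip at the stop face (605,180) and its tail at (145,215). The hand is clear at (70,130) and the stop hasn't moved, so I'm handing in.

```bash
python3 -c "
from cell import robot
print(robot.hand_in())"
```

```text
the job is handed in; nothing more can be done
None
```

I fed the dowel through the tube and under the roller, pressed it against the end stop with about 11 N, let it go there with no visible movement of the stop, and handed the job in at about 21 s; no verdict was shown.

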